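# Close up the fume filter on a lampworker's bench

## Robot

A 6-joint arm with a two-finger parallel gripper is mounted at the origin on the work surface. World frame = base frame: x ahead of the robot, y to its left, z up, the work surface at z = 0. Lengths are in m, angles in rad, forces in N, time in s.
With the tool pointing down it reaches from about 0.35 to 0.85 m from the base axis. Payload 8.1 kg.
Tool frame: the origin (TCP) lies at the centre of the arm's flange, where the gripper is bolted on; the fingertips stand 186 mm ahead of it and the grasp point (between the pads) lies 167 mm ahead of it; z points along the fingers, y is the line along which they close (so a half turn about z gives the same grasp; the last joint's range is limited). The gripper opens to 93 mm and grips with 3 to 60 N. Pads are 15 mm wide; open, the fingers measure 128 mm over their backs; the gripper's body (75 mm by 188 mm) begins 65 mm behind the grasp point.
Start: joints at [-1.285, 0.13, 1.488, -0, 1.523, -0.085], TCP at [0.217, -0.559, 0.405] pointing down, gripper open.
Joint ranges: [-2.96, 2.96], [-0.89, 2.26], [0.02, 2.5], [-1.34, 4.48], [0, 2.73], [-2.66, 2.66]. Speed limits (rad/s): [2.39, 2.39, 2.79, 3.14, 3.14, 3.14].

## Interface

Orientations are given as a rotation vector (axis times angle).
In Python, from plant import robot gives the robot as it stands.
- The arm moves only by the tool apply_moves, never from a script. Its argument "series" is a list of rows, each a list of 2 entries, a list of its own where there are three numbers: the shift along the tool's x, y, z in mm, then the turn, a rotation vector about the tool's x, y, z in rad. A call has 1 to 12 rows; each row shifts and turns the commanded pose from where the row before left it, along the tool's axes as they then stand; what a row does not reach is not made up. A row lasts 1/12 s, in which the tool goes at most 41.7 mm and 7.16 degrees, less where a joint would pass 70% of its speed; a pose out of reach is approached as far as the arm can. A call is refused whole if a number of a shift passes 41.7 or a number of a turn 0.125, either way. A call with a gripper value outside its range is refused whole. "claw" is the opening, from 0 (shut) to 1 (fully open), set as the call begins (left out, the last holds). The fingers move at their own pace and stop on an object; "newtons" is the grip in N (left out, the last holds). Time passes only in rows, so rows that do not move let the fingers close. It gives the time, the measured TCP pose, the force, the opening and the grip force at its end, in the units of the state.
- robot.read_state(): the state, without advancing time (a new reading comes with each control period).
- robot.read_camera(name): name is "scene" or "side" or "wrist"; returns (picture, depth): 480x640x3 uint8, blue, green, red; 480x640 float32, m along the optical axis (not along the pixel's ray), 0 where there is no reading.
- robot.calibration(name): a dict with "fx", "fy", "cx", "cy" (pixels), "D" ([k1, k2, p1, p2, k3] as OpenCV has them; the pictures are not rectified), "extrinsics" (4x4, takes a point from world to camera coordinates). Camera axes: x right, y down, z forward; pixel columns grow to the right and rows downward; lengths in m; the calibration is good to about 2 mm. A picture is of the moment at which its call begins: read the wrist's pose just before it. calibration takes no time and is no camera call; for the wrist camera it gives the pose at the moment of the call.
- robot.close_job(): hands the job in; it is judged then, once.
The state is a dict: "t": time; "q": joint angles; "dq": joint speeds; "joint_torque": joint torques, N m; "tool_pos": TCP position; "orientation": TCP orientation; "force": force on the tool from outside, world axes, zero at the start; "wrist_torque": the same for the moment, N m; "opening": finger opening in m; "gripper_force": force on a finger pad.
Only numpy, scipy, OpenCV 4.12 (cv2) and the standard library are available. Lean on these libraries where they do the work, as an engineer would, in place of code of your own. Each camera call takes 0.05 s, during which the arm holds its last target. There are 200 camera calls.

## Task

Tighten the four wing screws of the filter cover evenly and in cross order: turn each clockwise until its wings first line up with its red marks, not well past them, and after the first screw do the one diagonally opposite before the other two. Then swing the flat steel flap aside by its orange knob until the gauge window beneath is wholly uncovered, and let go. Leave the jar, the paperweight and the paddle where they are.

Things in the scene. Friction and masses are not known exactly. Their poses are not given: they have to be found in the camera images.
- cover_mid (a point): Centre of the top face of the cover: an aluminium plate 242 x 214 x 12 mm on a black rubber gasket, on top of a blue filter box 270 x 390 mm, 70 mm tall, which stands fixed on the bench; the cover's top is 86 mm above the bench. Axes: x points to the box's far side (away from the robot when the box is square to it), y to its left, z up. The box may be turned a little. A flat steel flap with an orange knob lies on the box's top, left of the cover.
- wing_a (a point): Wing screw a, the near right one of the four in the cover (at x -70, y -66 mm from cover_mid in its frame). Point on the screw's axis, half-way up its wings, 39 mm above the cover's top. The wings are one upright black bar 66 mm long, 11 mm thick and 28 mm tall with a white line along its top, on a thin steel neck (diameter 11 mm, clear for 22 mm below the wings). x runs along the wings, z up. Diagonally opposite screw: c.
- wing_b (a point): Wing screw b, the near left one of the four in the cover (at x -70, y +66 mm from cover_mid in its frame). Point on the screw's axis, half-way up its wings, 39 mm above the cover's top. The wings are one upright black bar 66 mm long, 11 mm thick and 28 mm tall with a white line along its top, on a thin steel neck (diameter 11 mm, clear for 22 mm below the wings). x runs along the wings, z up. Diagonally opposite screw: d.
- wing_c (a point): Wing screw c, the far left one of the four in the cover (at x +70, y +66 mm from cover_mid in its frame). Point on the screw's axis, half-way up its wings, 39 mm above the cover's top. The wings are one upright black bar 66 mm long, 11 mm thick and 28 mm tall with a white line along its top, on a thin steel neck (diameter 11 mm, clear for 22 mm below the wings). x runs along the wings, z up. Diagonally opposite screw: a.
- wing_d (a point): Wing screw d, the far right one of the four in the cover (at x +70, y -66 mm from cover_mid in its frame). Point on the screw's axis, half-way up its wings, 39 mm above the cover's top. The wings are one upright black bar 66 mm long, 11 mm thick and 28 mm tall with a white line along its top, on a thin steel neck (diameter 11 mm, clear for 22 mm below the wings). x runs along the wings, z up. Diagonally opposite screw: b.
- screw_a (a joint): Turn of wing screw a, rad. 0: the wings point at the two red marks painted on the cover just beyond the ends of the wings (the marks lie along the box's x axis, one on either side of the screw). It starts loose, between -1.2 and -0.65, and grows as the screw is turned clockwise seen from above (tightened). Range -1.6 to 0.9; there is no stop at the marks; it stays where it is left and takes about 0.12 N m to turn. It does not rise or sink.
- screw_b (a joint): Turn of wing screw b, rad. 0: the wings point at the two red marks painted on the cover just beyond the ends of the wings (the marks lie along the box's x axis, one on either side of the screw). It starts loose, between -1.2 and -0.65, and grows as the screw is turned clockwise seen from above (tightened). Range -1.6 to 0.9; there is no stop at the marks; it stays where it is left and takes about 0.12 N m to turn. It does not rise or sink.
- screw_c (a joint): Turn of wing screw c, rad. 0: the wings point at the two red marks painted on the cover just beyond the ends of the wings (the marks lie along the box's x axis, one on either side of the screw). It starts loose, between -1.2 and -0.65, and grows as the screw is turned clockwise seen from above (tightened). Range -1.6 to 0.9; there is no stop at the marks; it stays where it is left and takes about 0.12 N m to turn. It does not rise or sink.
- screw_d (a joint): Turn of wing screw d, rad. 0: the wings point at the two red marks painted on the cover just beyond the ends of the wings (the marks lie along the box's x axis, one on either side of the screw). It starts loose, between -1.2 and -0.65, and grows as the screw is turned clockwise seen from above (tightened). Range -1.6 to 0.9; there is no stop at the marks; it stays where it is left and takes about 0.12 N m to turn. It does not rise or sink.
- flap_knob (a point): Orange round knob, 20 mm in diameter, upright, 28 mm tall, at the free end of the steel flap; the point is its centre, 101 mm above the bench and 80 mm from the flap's pivot. It stands on a neck 12 mm in diameter and 10 mm high above the flap.
- flap_pivot (a point): Brass pivot screw of the flap, 77 mm above the bench. The flap is a flat steel plate 113 mm long from end to end, 56 mm wide and 4 mm thick that swivels level about this vertical axis.
- flap (a joint): Swing of the flap, rad. About 0: it reaches from the pivot towards the robot (the box's -x) and lies over the gauge window. It grows as the flap swings clockwise seen from above, its knob moving towards the box's left side (+y), away from the cover. Range -0.02 to 1.9; the window is wholly uncovered, rim and all, from about 1.06; it stays where it is left and takes about 0.08 N m to turn.
- window (a point): Centre of the round gauge window in the box's top, 52 mm in diameter with its brass rim, white dial; 70 mm above the bench, 62 mm from the flap's pivot towards the box's -x side. Hidden by the flap at the start.
- jar_mid (a point): Bystander: amber glass jar, 72 mm in diameter, 100 mm tall, standing; point at its centre.
- weight_mid (a point): Bystander: green glass paperweight, 80 mm in diameter, 60 mm tall; point on its axis, half-way up.
- paddle_mid (a point): Bystander: flat paddle 225 mm long, dark block 100 x 62 mm with a wooden handle, lying on the bench; point near its middle, 12 mm up; x runs from handle to block.
There are look-alikes about, which are no part of the job. Of the things that look like the part that bears jar_mid, the smallest one is meant.

How it is judged:
On the way, in this order (a step that is already met when the one before it is completed fails the run):
1. one screw is tightened to its marks while the other three are still loose (((value of joint screw_a between -0.2 and 0.2 rad and value of joint each of screw_b, screw_c, screw_d below -0.2 rad) or (value of joint screw_b between -0.2 and 0.2 rad and value of joint each of screw_a, screw_c, screw_d below -0.2 rad) or (value of joint screw_c between -0.2 and 0.2 rad and value of joint each of screw_a, screw_b, screw_d below -0.2 rad) or (value of joint screw_d between -0.2 and 0.2 rad and value of joint each of screw_a, screw_b, screw_c below -0.2 rad))), for 0.2 s.
2. the screw diagonally opposite is tightened to its marks too, while the other two are still loose (((value of joint screw_a between -0.2 and 0.2 rad and value of joint screw_c between -0.2 and 0.2 rad and value of joint each of screw_b, screw_d below -0.2 rad) or (value of joint screw_b between -0.2 and 0.2 rad and value of joint screw_d between -0.2 and 0.2 rad and value of joint each of screw_a, screw_c below -0.2 rad))), for 0.2 s.
3. all four screws are tightened to their marks (value of joint screw_a between -0.2 and 0.2 rad and value of joint screw_b between -0.2 and 0.2 rad and value of joint screw_c between -0.2 and 0.2 rad and value of joint screw_d between -0.2 and 0.2 rad), for 0.2 s.
4. the flap is swung aside and the gauge window is wholly uncovered (value of joint flap above 0.95 rad), for 0.2 s.
At the end, for the whole second after the job is handed in: All four wing screws within 0.2 rad of their marks, the flap at rest and swung at least 0.95 rad so that the window is uncovered, the jar, paperweight and paddle within 30 mm of where they were and the jar upright (all of step 3 and value of joint flap above 0.95 rad and velocity of joint flap between -0.05 and 0.05 rad/s and distance of each of jar_mid, weight_mid, paddle_mid from where it was at the start of the episode below 0.03 m and angle between jar_mid's own z axis and vertical below 0.2 rad); the robot touches nothing.
It fails at once if a screw is turned more than 0.45 rad past its marks (gasket crushed) (value of joint any of screw_a, screw_b, screw_c, screw_d above 0.45 rad).
It fails at once if two neighbouring screws are tight (within 0.2 rad of their marks or past them) while the other two are still loose ((value of joint each of screw_a, screw_b above -0.2 rad and value of joint each of screw_c, screw_d below -0.2 rad) or (value of joint each of screw_b, screw_c above -0.2 rad and value of joint each of screw_d, screw_a below -0.2 rad) or (value of joint each of screw_c, screw_d above -0.2 rad and value of joint each of screw_a, screw_b below -0.2 rad) or (value of joint each of screw_d, screw_a above -0.2 rad and value of joint each of screw_b, screw_c below -0.2 rad)).
It fails at once if a bystander is moved more than 30 mm (not (distance of jar_mid from where it was at the start of the episode below 0.03 m) or not (distance of weight_mid from where it was at the start of the episode below 0.03 m) or not (distance of paddle_mid from where it was at the start of the episode below 0.03 m)).
It also fails if it takes over 64 s, if anything falls off the work surface, if the arm or the gripper's body presses on something with over 40 N, if the wrist force passes 120 N, or if a joint passes its speed limit or range.

## Working session

There is one attempt and no reset: what is moved stays moved. The work goes in short steps, Python scripts to look and compute and a tool call to move; the robot and the scene stay as the last step left them, time stands still between calls to the robot, and variables do not carry over. Pictures are saved under pics/ and viewed, at most 11 in all, crops included, and the job is handed in when it is done.

Besides the shell and the picture viewer there is one more tool, called after ">>>" as a command line: name --argument value ..., lists and objects as JSON in quotes. apply_moves: Moves the arm, as the interface text tells. Its arguments: {"type":"object","properties":{"series":{"type":"array"},"claw":{"type":"number"},"newtons":{"type":"number"}},"required":["series"]}

```bash
ls; mkdir -p pics; cat > h.py <<'E'
import numpy as np, cv2
from scipy.spatial.transform import Rotation as R
from plant import robot
def snap(n,f):
    c=robot.calibration(n); im,d=robot.read_camera(n); cv2.imwrite('pics/'+f+'.png',im)
    np.savez('pics/'+f+'.npz',im=im,d=d,K=np.array([[c['fx'],0,c['cx']],[0,c['fy'],c['cy']],[0,0,1.]]),D=np.array(c['D'],float),E=np.array(c['extrinsics']))
def world(f,px,z=None):
    s=np.load('pics/'+f+'.npz'); out=[]
    for u,v in px:
        p=cv2.undistortPoints(np.array([[[u,v]]],float),s['K'],s['D'])[0,0]; r=np.array([p[0],p[1],1.])
        Rw=s['E'][:3,:3];t=s['E'][:3,3]; o=-Rw.T@t; w=Rw.T@r
        k=s['d'][int(round(v)),int(round(u))] if z is None else (z-o[2])/w[2]
        out.append(o+k*w)
    return np.array(out)
E
python3 - <<'E'
from h import *
s=robot.read_state(); print(s)
snap('scene','s0');snap('side','d0');snap('wrist','w0')
for f in('s0','d0','w0'):
    e=np.load(f'pics/{f}.npz')['E'];print(f,-e[:3,:3].T@e[:3,3],e[2,:3])
a=[cv2.imread(f'pics/{f}.png') for f in('s0','d0')]
E
```

```text
pics
{'t': 0.0, 'q': array([-1.28539732e+00,  1.31149685e-01,  1.48926183e+00,  1.64990524e-06,
        1.52298054e+00, -8.53907003e-02]), 'dq': array([-5.07860041e-04,  2.91793726e-04,  3.41683796e-04,  8.13883449e-04,
        6.70465207e-05, -2.83222517e-04]), 'joint_torque': array([ 6.86650146e-04, -5.59847260e+01, -4.91764283e+01,  7.67987408e-02,
        3.58427502e-02, -1.72081386e-04]), 'tool_pos': array([ 0.21737445, -0.55900056,  0.40370358]), 'orientation': array([-3.08599701e+00, -5.78774141e-01,  2.79453820e-04]), 'force': array([ 0.21936731,  0.29008968, -0.28351111]), 'wrist_torque': array([ 0.03673999, -0.01337772,  0.00052961]), 'gripper_force': 0.0, 'opening': 0.09250887131442675}
s0 [ 1.5061218  -0.11018374  1.03329295] [-0.73526359  0.10897745 -0.66896291]
d0 [-0.29143853 -0.77438969  1.3754376 ] [ 0.45012323  0.47487743 -0.75622781]
w0 [ 0.29041116 -0.53088279  0.383906  ] [-0.26267671 -0.10186278 -0.95949201]
```

View pics/s0.png

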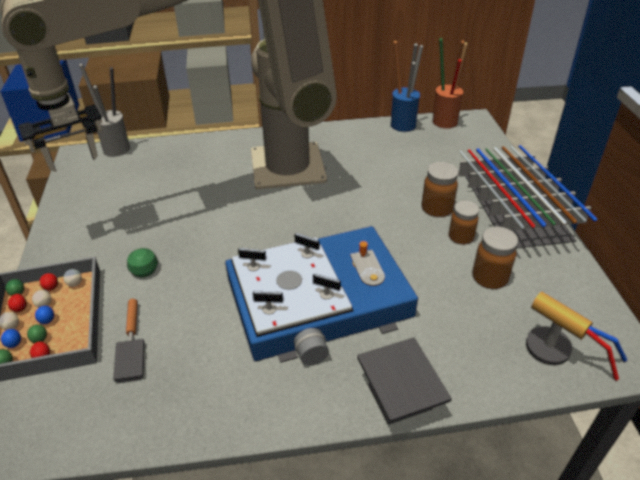

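View pics/d0.png

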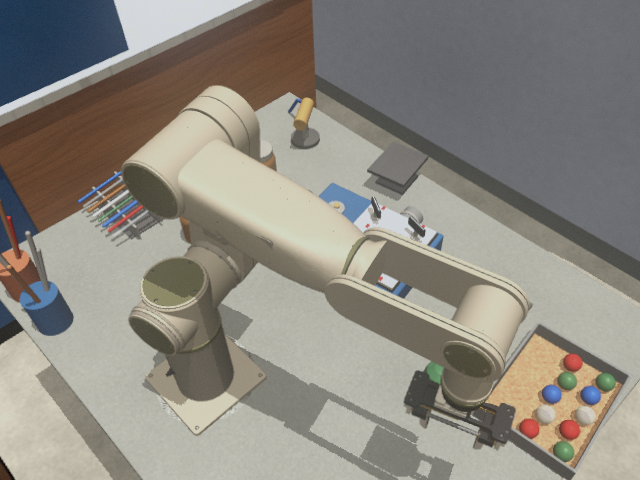

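The scene view shows the box at about (320,290). Seen from the far side, the wings are a (252,256), b (307,243), c (326,284) and d (268,298). The orange knob is at (364,247) and the pivot at (373,275). Three jars look alike: (440,188), (463,222) and (495,257). The smallest, (463,222), is jar_mid. The paperweight is at (142,262) and the paddle at (130,340). The round grey thing at (311,345) and the dark plate are not part of the job.

```bash
python3 - <<'E'
from h import *
im=cv2.imread('pics/s0.png')[220:370,215:425]
cv2.imwrite('pics/c0.png',cv2.resize(im,None,fx=3.8,fy=3.8,interpolation=cv2.INTER_CUBIC))
E
```

```text
(no output)
```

View pics/c0.png

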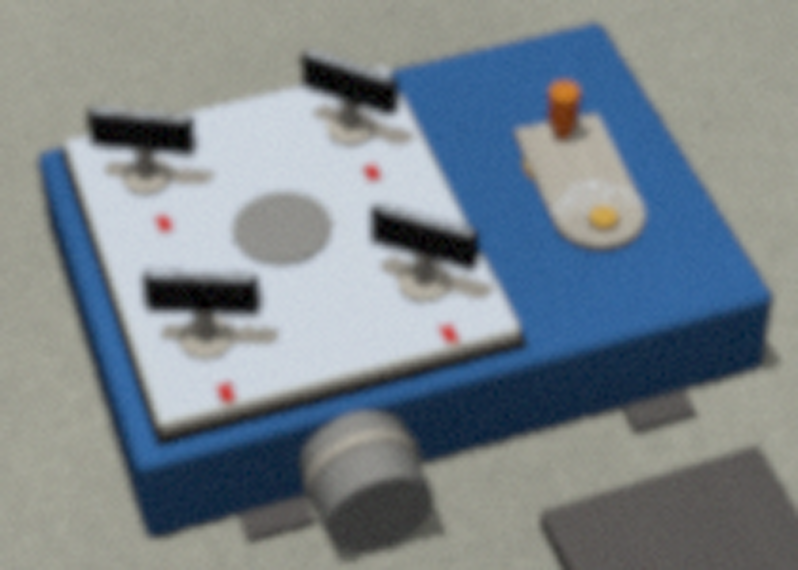

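The crop shows the cover corners at about (65,147), (395,72), (522,335) and (160,428). The wing tops, red marks, knob (565,90) and pivot (604,217) are all clear.

```bash
python3 - <<'E'
from h import *
f=lambda P:[(215+(u+.5)/3.8-.5,220+(v+.5)/3.8-.5) for u,v in P]
C=world('s0',f([(65,147),(395,72),(522,335),(160,428)]),.086)
m=C.mean(0); print('corners',C.round(4)[:,:2].tolist())
print('sides',[np.linalg.norm(C[i]-C[(i+1)%4]).round(3) for i in range(4)])
ex=(C[2]-C[1]+C[3]-C[0]);th1=np.arctan2(ex[1],ex[0]); ey=(C[1]-C[0]+C[2]-C[3]);th2=np.arctan2(-ey[0],ey[1])
print('mid',m,'yaw',th1,th2)
M=world('s0',f([(164,223),(372,173),(226,393),(449,333)]),.086); print('marks',M[:,:2].round(4).tolist())
tops={'a':[(90,106),(194,124)],'b':[(304,54),(397,87)],'c':[(376,208),(479,244)],'d':[(147,276),(258,276)]}
for k,p in tops.items():
    w=world('s0',f(p),.139); d=w[1]-w[0]; print(k,w.mean(0).round(4),'len',np.linalg.norm(d).round(4),'ang',np.arctan2(d[1],d[0]).round(3))
print('knob',world('s0',f([(565,90)]),.115),'pivot',world('s0',f([(604,217)]),.077))
print('jars',world('s0',[(463,208)],.1),'pw',world('s0',[(142,262)]),'handle',world('s0',[(440,170),(498,238)]))
E
```

```text
corners [[0.4914, -0.1787], [0.4543, 0.0354], [0.689, 0.074], [0.7248, -0.1353]]
sides [np.float64(0.217), np.float64(0.238), np.float64(0.212), np.float64(0.237)]
mid [ 0.58986196 -0.05114944  0.086     ] yaw 0.17374138414300183 0.17068163866508806
marks [[0.5675, -0.122], [0.5444, 0.0077], [0.7055, -0.097], [0.6809, 0.0331]]
a [ 0.5274 -0.1283  0.139 ] len 0.066 ang 1.171
b [5.073e-01 3.000e-04 1.390e-01] len 0.0652 ang 0.929
c [0.6456 0.026  0.139 ] len 0.0649 ang 0.96
d [ 0.6644 -0.1031  0.139 ] len 0.0617 ang 1.416
knob [[0.51974893 0.13279189 0.115     ]] pivot [[0.59543185 0.14297717 0.077     ]]
jars [[0.41119013 0.41892406 0.1       ]] pw [[ 0.42972478 -0.40262589  0.04843381]] handle [[0.28533385 0.39179125 0.13490694]
 [0.57360255 0.44344796 0.13564278]]
```

Yaw is about 0.172 and the sides measure 0.215 × 0.238 m, against 0.214 × 0.242 m given. The starting turns come out at a -1.0, b -0.76, c -0.79 and d about -1.2, which fits the stated range. Next I move above a with tool x along its wings (yaw 1.17).

>>> apply_moves --series '[[[0, 0, 0], [0, 0, -0.115]], [[0, 0, 0], [0, 0, -0.115]], [[0, 0, 0], [0, 0, -0.115]], [[0, 0, 0], [0, 0, -0.115]], [[0, 0, 0], [0, 0, -0.115]], [[0, 0, 0], [0, 0, -0.115]], [[0, 0, 0], [0, 0, -0.11]]]' --claw 0.5 --newtons 20

```text
t: 0.73
tool_pos: [0.2174, -0.5591, 0.4043]
orientation: [-2.613, -1.743, -0.0]
force: [-0.3, 1.1, -0.5]
opening: 0.051
gripper_force: 0.0
```

>>> apply_moves --series '[[[37, 8.7, 0], [0, 0, 0]], [[37, 8.7, 0], [0, 0, 0]], [[37, 8.7, 0], [0, 0, 0]], [[37, 8.7, 0], [0, 0, 0]], [[37, 8.7, 0], [0, 0, 0]], [[37, 8.7, 0], [0, 0, 0]], [[37, 8.7, 0], [0, 0, 0]], [[37, 8.7, 0], [0, 0, 0]], [[37, 8.7, 0], [0, 0, 0]], [[37, 8.7, 0], [0, 0, 0]], [[37, 8.7, 0], [0, 0, 0]], [[0, 0, 0], [0, 0, 0]]]'

```text
t: 1.73
tool_pos: [0.4667, -0.2167, 0.4045]
orientation: [-2.613, -1.742, -0.004]
force: [0.6, 0.4, 0.4]
opening: 0.0465
gripper_force: 0.0
```

```bash
cat >> h.py <<'E'
def psi():
    s=robot.read_state(); m=R.from_rotvec(s['orientation']).as_matrix(); return s,m,np.arctan2(m[1,0],m[0,0])
def go(xyz,ps):
    s,m,p=psi(); d=(np.array(xyz)-s['tool_pos'])*1e3
    print('t',round(s['t'],2),'pos',s['tool_pos'].round(4),'psi',round(p,3),'turn(tool z)',round(p-ps,3),'shift now',(m.T@d).round(1),'after turn',np.array([d[0]*np.cos(ps)+d[1]*np.sin(ps),d[0]*np.sin(ps)-d[1]*np.cos(ps),-d[2]]).round(1),'tilt',m[:,2].round(4),'F',s['force'].round(1),'open',round(s['opening'],4))
E
python3 - <<'E'
from h import *
snap('wrist','w1'); go([.53,-.128,.295],1.17)
E
```

```text
t 1.78 pos [ 0.4655 -0.2188  0.4044] psi 1.176 turn(tool z) 0.006 shift now [108.6  24.7 109.5] after turn [108.8  24.  109.4] tilt [-1.e-04  9.e-04 -1.e+00] F [-0.3 -0.4 -0.1] open 0.0465
```

View pics/w1.png

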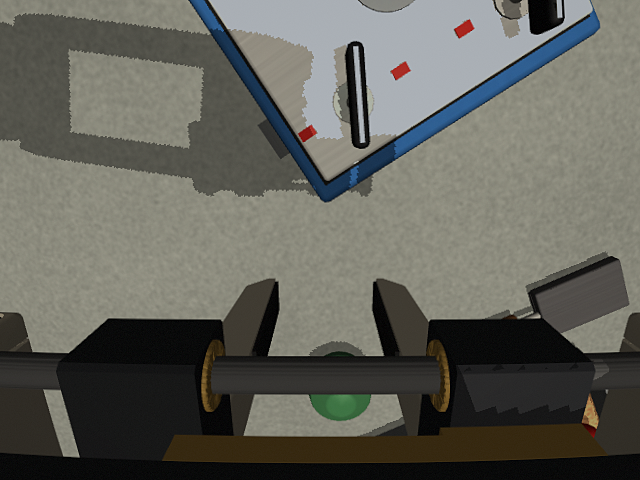

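The wrist view shows wing a's white line from (354,43) to (362,146), and its red marks at (307,133) and (400,71).

```bash
python3 - <<'E'
from h import *
w=world('w1',[(354,43),(362,146)],.139); d=w[0]-w[1]; print(w.mean(0),np.linalg.norm(d),np.arctan2(d[1],d[0]))
m=world('w1',[(307,133),(400,71)],.086); d=m[1]-m[0]; print(m.mean(0),np.linalg.norm(d),np.arctan2(d[1],d[0]))
m=world('w1',[(464,28)],.086);print(m)
go([*w.mean(0)[:2],.295],1.17)
E
```

```text
[ 0.52479093 -0.13229224  0.139     ] 0.06228451968498619 1.279687933732858
[ 0.52513202 -0.13236913  0.086     ] 0.08468739017472694 0.17877883704009845
[[ 0.62161595 -0.11429239  0.086     ]]
t 1.78 pos [ 0.4655 -0.2188  0.4044] psi 1.176 turn(tool z) 0.006 shift now [102.6  21.5 109.5] after turn [102.8  20.9 109.4] tilt [-1.e-04  9.e-04 -1.e+00] F [-0.3 -0.4 -0.1] open 0.0465
```

>>> apply_moves --series '[[[34.5, 7, 0], [0, 0, 0]], [[34.5, 7, 0], [0, 0, 0]], [[34.5, 7, 0], [0, 0, 0]], [[0, 0, 0], [0, 0, -0.06]], [[0, 0, 0], [0, 0, 0]], [[0, 0, 0], [0, 0, 0]], [[0, 0, 0], [0, 0, 0]]]'

```text
t: 2.37
tool_pos: [0.5232, -0.1357, 0.4045]
orientation: [-2.568, -1.81, 0.001]
force: [-0.3, -0.4, -0.4]
opening: 0.0462
gripper_force: 0.0
```

```bash
cat >> h.py <<'E'
def reds(f):
    s=np.load('pics/'+f+'.npz'); h=cv2.cvtColor(s['im'],cv2.COLOR_BGR2HSV)
    m=(((h[...,0]<6)|(h[...,0]>174))&(h[...,1]>160)&(h[...,2]>80)).astype(np.uint8)
    n,_,st,c=cv2.connectedComponentsWithStats(m)
    for i in range(1,n):
        if st[i,4]>25: print('red px',c[i].round(1),'area',st[i,4],world(f,[c[i]],.086)[0,:2].round(4))
E
python3 - <<'E'
from h import *
snap('wrist','w2'); reds('w2'); go([.526,-.1315,.295],1.23)
E
```

```text
red px [351.    5.9] area 185 [0.597 0.015]
red px [287.1  45.6] area 187 [0.5433 0.0055]
red px [193.7 106.2] area 169 [ 0.4594 -0.01  ]
red px [527.3 109.8] area 161 [ 0.705  -0.0994]
red px [431.  163.6] area 148 [ 0.6214 -0.1148]
red px [370.8 197.2] area 133 [ 0.5671 -0.1247]
red px [282.9 246.5] area 121 [ 0.4832 -0.14  ]
t 2.42 pos [ 0.5231 -0.1358  0.4046] psi 1.228 turn(tool z) -0.002 shift now [  5.    1.3 109.6] after turn [  5.    1.3 109.6] tilt [-4.e-04 -3.e-04 -1.e+00] F [ 0.8  0.2 -0. ] open 0.0465
```

View pics/w2.png

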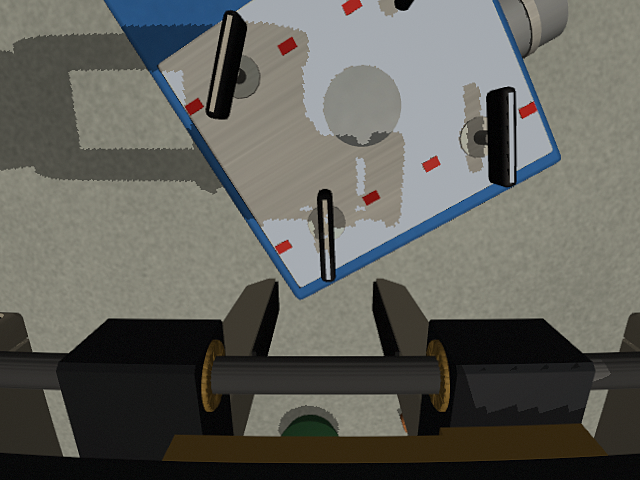

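The wrist view shows the marks for a, b and d. White lines run a (324,192)-(329,279), b (235,14)-(217,117), d (506,90)-(510,184).

```bash
python3 - <<'E'
from h import *
for k,p in dict(a=[(324,192),(329,279)],b=[(235,14),(217,117)],d=[(506,90),(510,184)]).items():
    w=world('w2',p,.139); d=w[0]-w[1]; print(k,w.mean(0).round(4),np.linalg.norm(d).round(4),np.arctan2(d[1],d[0]).round(3))
go([.5253,-.1318,.295],1.25)
E
```

```text
a [ 0.5263 -0.1301  0.139 ] 0.0634 1.285
b [ 0.504  -0.0048  0.139 ] 0.0619 0.982
d [ 0.6615 -0.1065  0.139 ] 0.0609 1.4
t 2.42 pos [ 0.5231 -0.1358  0.4046] psi 1.228 turn(tool z) -0.022 shift now [  4.5   0.7 109.6] after turn [  4.5   0.8 109.6] tilt [-4.e-04 -3.e-04 -1.e+00] F [ 0.8  0.2 -0. ] open 0.0465
```

>>> apply_moves --series '[[[5, 0.7, 0], [0, 0, -0.05]], [[0, 0, 30], [0, 0, 0]], [[0, 0, 30], [0, 0, 0]], [[0, 0, 25], [0, 0, 0]], [[0, 0, 15], [0, 0, 0]], [[0, 0, 9], [0, 0, 0]], [[0, 0, 0], [0, 0, 0]], [[0, 0, 0], [0, 0, 0]]]'

```text
t: 3.08
tool_pos: [0.5259, -0.1307, 0.2962]
orientation: [2.52, 1.875, -0.0]
force: [0.3, 0.2, 0.9]
opening: 0.046
gripper_force: 0.0
```

>>> apply_moves --series '[[[0, 0, 0], [0, 0, 0]], [[0, 0, 0], [0, 0, 0]], [[0, 0, 0], [0, 0, 0]], [[0, 0, 0], [0, 0, 0]], [[0, 0, 0], [0, 0, 0]], [[0, 0, 0], [0, 0, 0]], [[0, 0, 0], [0, 0, 0]], [[0, 0, 0], [0, 0, 0]]]' --claw 0 --newtons 20

```text
t: 3.75
tool_pos: [0.5259, -0.1299, 0.296]
orientation: [-2.519, -1.877, 0.0]
force: [-4.4, 1.5, 5.0]
opening: 0.0109
gripper_force: 20.0
```

```bash
python3 - <<'E'
from h import *
go([.5253,-.1318,.295],.181)
E
```

```text
t 3.75 pos [ 0.5259 -0.1299  0.296 ] psi 1.281 turn(tool z) 1.1 shift now [-2. -0.  1.] after turn [-0.9  1.8  1. ] tilt [-5.e-04  2.e-04 -1.e+00] F [-4.4  1.5  5. ] open 0.0109
```

>>> apply_moves --series '[[[0, 0, 0], [0, 0, 0.11]], [[0, 0, 0], [0, 0, 0.11]], [[0, 0, 0], [0, 0, 0.11]], [[0, 0, 0], [0, 0, 0.11]], [[0, 0, 0], [0, 0, 0.11]], [[0, 0, 0], [0, 0, 0.11]], [[0, 0, 0], [0, 0, 0.11]], [[0, 0, 0], [0, 0, 0.11]], [[0, 0, 0], [0, 0, 0.11]], [[0, 0, 0], [0, 0, 0.11]], [[0, 0, 0], [0, 0, 0]], [[0, 0, 0], [0, 0, 0]]]'

```text
t: 4.75
tool_pos: [0.5266, -0.1308, 0.2961]
orientation: [3.127, 0.282, 0.003]
force: [2.8, -5.0, -1.3]
opening: 0.011
gripper_force: 20.0
```

>>> apply_moves --series '[[[0, 0, 0], [0, 0, 0]], [[0, 0, 0], [0, 0, 0]], [[0, 0, 0], [0, 0, 0]], [[0, 0, 0], [0, 0, 0]], [[0, 0, 0], [0, 0, 0]], [[0, 0, -15], [0, 0, 0]], [[0, 0, -30], [0, 0, 0]], [[0, 0, -35], [0, 0, 0]], [[0, 0, -30], [0, 0, 0]], [[0, 0, 0], [0, 0, 0]], [[0, 0, 0], [0, 0, 0]]]' --claw 0.45

```text
t: 5.67
tool_pos: [0.5267, -0.1301, 0.4085]
orientation: [3.127, 0.284, 0.007]
force: [0.2, 0.1, -0.1]
opening: 0.0415
gripper_force: 0.0
```

```bash
python3 - <<'E'
from h import *
snap('wrist','w3'); reds('w3'); go([.6394,.0235,.4],.97)
E
```

```text
red px [148.5   1. ] area 30 [0.6757 0.0299]
red px [325.5 110.3] area 159 [ 0.6211 -0.1145]
red px [159.3 111.4] area 153 [0.5974 0.0154]
red px [325.5 180.1] area 123 [ 0.5671 -0.1245]
red px [166.7 181. ] area 137 [0.543  0.0055]
red px [179.2 281. ] area 39 [ 0.4551 -0.0113]
t 5.72 pos [ 0.5262 -0.1299  0.4063] psi 0.181 turn(tool z) -0.789 shift now [ 139.  -130.6    6.3] after turn [190.6   6.7   6.3] tilt [ 1.4e-03 -4.0e-04 -1.0e+00] F [-0.6  0.1  0.2] open 0.0417
```

View pics/w3.png

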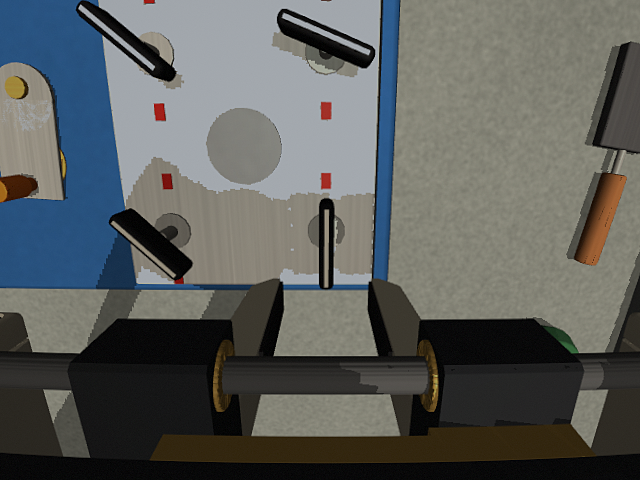

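Wing a now lines up with its mark, with its line from (327,202) to (326,286). Wing c's line runs (79,6)-(170,78). The pivot is at (15,87).

```bash
python3 - <<'E'
from h import *
w=world('w3',[(81,8),(169,77)],.139); d=w[0]-w[1]; print(w.mean(0),np.linalg.norm(d),np.arctan2(d[1],d[0]))
print(world('w3',[(15,87)],.078))
E
```

```text
[0.63685135 0.01726416 0.139     ] 0.06730973352883036 1.074787682004416
[[0.59739515 0.14119352 0.078     ]]
```

>>> apply_moves --series '[[[0, 0, 0], [0, 0, -0.115]], [[0, 0, 0], [0, 0, -0.115]], [[0, 0, 0], [0, 0, -0.115]], [[0, 0, 0], [0, 0, -0.115]], [[0, 0, 0], [0, 0, -0.115]], [[0, 0, 0], [0, 0, -0.115]], [[0, 0, 0], [0, 0, -0.1]], [[38, 1.3, 0], [0, 0, 0]], [[38, 1.3, 0], [0, 0, 0]], [[38, 1.3, 0], [0, 0, 0]], [[38, 1.3, 0], [0, 0, 0]], [[38, 1.3, 0], [0, 0, 0]]]'

```text
t: 6.72
tool_pos: [0.639, 0.0248, 0.4031]
orientation: [-2.777, -1.465, 0.005]
force: [-0.3, 0.2, 0.2]
opening: 0.0419
gripper_force: 0.0
```

>>> apply_moves --series '[[[0, 0, 0], [0, 0, 0]], [[0, 0, 0], [0, 0, 0]], [[0, 0, 0], [0, 0, 0]]]'

```text
t: 6.97
tool_pos: [0.6383, 0.0232, 0.4036]
orientation: [-2.777, -1.466, 0.005]
force: [0.0, -0.2, -0.7]
opening: 0.0419
gripper_force: 0.0
```

```bash
python3 - <<'E'
from h import *
snap('wrist','w4'); reds('w4'); go([.6400,.0245,.295],.98)
E
```

```text
red px [364.1 191. ] area 135 [0.6811 0.0303]
red px [291.8 259.9] area 113 [0.5971 0.015 ]
red px [464.5 295.9] area 106 [ 0.7049 -0.1   ]
red px [292.5 434.3] area 31 [ 0.4859 -0.1398]
t 7.02 pos [0.6382 0.0225 0.4043] psi 0.97 turn(tool z) -0.01 shift now [  2.9   0.6 109.3] after turn [  2.7   0.4 109.3] tilt [-2.5e-03 -4.0e-04 -1.0e+00] F [ 0.2 -0.7  0.4] open 0.0418
```

>>> apply_moves --series '[[[2.7, 0.5, 0], [0, 0, -0.05]], [[0, 0, 30], [0, 0, 0]], [[0, 0, 30], [0, 0, 0]], [[0, 0, 25], [0, 0, 0]], [[0, 0, 15], [0, 0, 0]], [[0, 0, 8.5], [0, 0, 0]], [[0, 0, 0], [0, 0, 0]], [[0, 0, 0], [0, 0, 0]]]'

```text
t: 7.68
tool_pos: [0.6405, 0.0242, 0.2978]
orientation: [2.742, 1.533, 0.0]
force: [1.2, 0.6, -0.4]
opening: 0.0418
gripper_force: 0.0
```

>>> apply_moves --series '[[[0, 0, 0], [0, 0, 0]], [[0, 0, 0], [0, 0, 0]], [[0, 0, 0], [0, 0, 0]], [[0, 0, 0], [0, 0, 0]], [[0, 0, 0], [0, 0, 0]], [[0, 0, 0], [0, 0, 0]], [[0, 0, 0], [0, 0, 0]], [[0, 0, 0], [0, 0, 0]]]' --claw 0

```text
t: 8.35
tool_pos: [0.6405, 0.0254, 0.2978]
orientation: [-2.741, -1.535, 0.0]
force: [-4.9, 1.9, 4.6]
opening: 0.0108
gripper_force: 19.9
```

```bash
python3 - <<'E'
from h import *
go([.6400,.0245,.295],.181)
E
```

```text
t 8.35 pos [0.6405 0.0254 0.2978] psi 1.021 turn(tool z) 0.84 shift now [-1.1  0.   2.8] after turn [-0.7  0.8  2.8] tilt [-2.e-04  4.e-04 -1.e+00] F [-4.9  1.9  4.6] open 0.0108
```

>>> apply_moves --series '[[[0, 0, 0], [0, 0, 0.105]], [[0, 0, 0], [0, 0, 0.105]], [[0, 0, 0], [0, 0, 0.105]], [[0, 0, 0], [0, 0, 0.105]], [[0, 0, 0], [0, 0, 0.105]], [[0, 0, 0], [0, 0, 0.105]], [[0, 0, 0], [0, 0, 0.105]], [[0, 0, 0], [0, 0, 0.105]], [[0, 0, 0], [0, 0, 0]], [[0, 0, 0], [0, 0, 0]], [[0, 0, 0], [0, 0, 0]]]'

```text
t: 9.27
tool_pos: [0.6411, 0.0243, 0.2978]
orientation: [3.127, 0.288, 0.003]
force: [1.6, -4.7, 2.3]
opening: 0.011
gripper_force: 20.0
```

>>> apply_moves --series '[[[0, 0, 0], [0, 0, 0]], [[0, 0, 0], [0, 0, 0]], [[0, 0, 0], [0, 0, 0]], [[0, 0, 0], [0, 0, 0]], [[0, 0, 0], [0, 0, 0]], [[0, 0, -15], [0, 0, 0]], [[0, 0, -30], [0, 0, 0]], [[0, 0, -35], [0, 0, 0]], [[0, 0, -30], [0, 0, 0]], [[0, 0, 0], [0, 0, 0]], [[0, 0, 0], [0, 0, 0]], [[0, 0, 0], [0, 0, 0]]]' --claw 0.45

```text
t: 10.27
tool_pos: [0.6405, 0.0252, 0.4067]
orientation: [-3.129, -0.284, 0.001]
force: [-0.3, 0.1, -0.5]
opening: 0.042
gripper_force: 0.0
```

```bash
python3 - <<'E'
from h import *
snap('wrist','w5'); reds('w5'); go([.5026,-.0005,.295],.975)
E
```

```text
red px [327.  178.2] area 139 [0.6812 0.0305]
red px [486.9 179. ] area 135 [ 0.705  -0.0996]
red px [475.4 275.2] area 116 [ 0.621  -0.1153]
red px [326.5 330.6] area 98 [0.5428 0.0054]
t 10.32 pos [0.6403 0.0252 0.4056] psi 0.181 turn(tool z) -0.794 shift now [-139.8    0.6  110.9] after turn [-98.5 -99.5 110.6] tilt [-2.4e-03  2.0e-04 -1.0e+00] F [-0.8  0.4 -1.5] open 0.0418
```

View pics/w5.png

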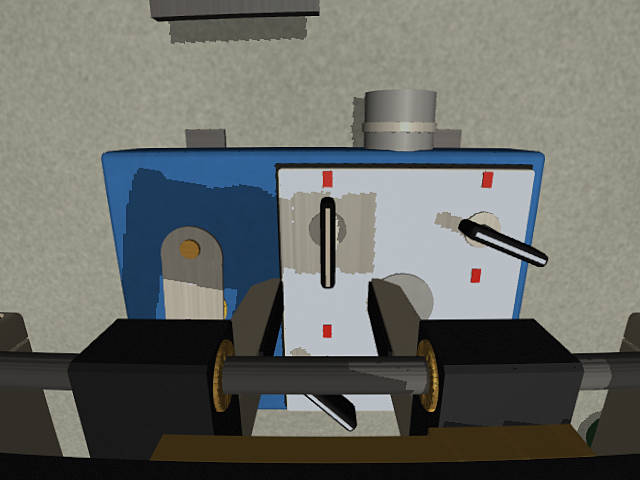

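Wing c now points at its marks (327,178) and (326,331). On to b.

>>> apply_moves --series '[[[0, 0, 0], [0, 0, -0.115]], [[0, 0, 0], [0, 0, -0.115]], [[0, 0, 0], [0, 0, -0.115]], [[0, 0, 0], [0, 0, -0.115]], [[0, 0, 0], [0, 0, -0.115]], [[0, 0, 0], [0, 0, -0.115]], [[0, 0, 0], [0, 0, -0.1]], [[-24.5, -25, 0], [0, 0, 0]], [[-24.5, -25, 0], [0, 0, 0]], [[-24.5, -25, 0], [0, 0, 0]], [[-24.5, -25, 0], [0, 0, 0]], [[0, 0, 0], [0, 0, 0]]]'

```text
t: 11.32
tool_pos: [0.4974, 0.0004, 0.4031]
orientation: [-2.775, -1.464, 0.012]
force: [-0.4, 0.0, 0.1]
opening: 0.0417
gripper_force: 0.0
```

>>> apply_moves --series '[[[0, 0, 0], [0, 0, 0]], [[0, 0, 0], [0, 0, 0]], [[0, 0, 0], [0, 0, 0]]]'

```text
t: 11.57
tool_pos: [0.5035, 0.0007, 0.4069]
orientation: [-2.778, -1.466, 0.0]
force: [-0.3, -0.0, -0.7]
opening: 0.0419
gripper_force: 0.0
```

```bash
python3 - <<'E'
from h import *
snap('wrist','w6'); reds('w6'); go([.5026,-.0005,.295],.975)
E
```

```text
red px [493.6  67.7] area 115 [0.682  0.0317]
red px [411.5 148.3] area 149 [0.5977 0.015 ]
red px [587.7 191.5] area 134 [ 0.7053 -0.0998]
red px [361.3 195.9] area 138 [0.5432 0.0052]
red px [509.1 258.4] area 111 [ 0.6216 -0.1151]
red px [290.5 263.7] area 111 [ 0.4595 -0.0102]
red px [460.7 298.9] area 103 [ 0.5672 -0.1252]
t 11.62 pos [0.5036 0.0008 0.407 ] psi 0.971 turn(tool z) -0.004 shift now [-1.60e+00 -1.00e-01  1.12e+02] after turn [-1.60e+00 -1.00e-01  1.12e+02] tilt [-2.e-04  1.e-04 -1.e+00] F [-0.1  0.1 -0.9] open 0.0418
```

>>> apply_moves --series '[[[-1, 0, 0], [0, 0, 0]], [[0, 0, 30], [0, 0, 0]], [[0, 0, 30], [0, 0, 0]], [[0, 0, 27], [0, 0, 0]], [[0, 0, 15], [0, 0, 0]], [[0, 0, 8.5], [0, 0, 0]], [[0, 0, 0], [0, 0, 0]], [[0, 0, 0], [0, 0, 0]]]'

```text
t: 12.28
tool_pos: [0.5027, -0.0001, 0.2971]
orientation: [-2.779, -1.466, 0.0]
force: [0.7, -0.4, -0.5]
opening: 0.0418
gripper_force: 0.0
```

>>> apply_moves --series '[[[0, 0, 0], [0, 0, 0]], [[0, 0, 0], [0, 0, 0]], [[0, 0, 0], [0, 0, 0]], [[0, 0, 0], [0, 0, 0]], [[0, 0, 0], [0, 0, 0]], [[0, 0, 0], [0, 0, 0]], [[0, 0, 0], [0, 0, 0]], [[0, 0, 0], [0, 0, 0]]]' --claw 0

```text
t: 12.95
tool_pos: [0.5024, -0.0002, 0.2973]
orientation: [2.778, 1.465, 0.001]
force: [0.7, 0.2, 3.5]
opening: 0.0108
gripper_force: 20.0
```

```bash
python3 - <<'E'
from h import *
go([.5026,-.0005,.295],.181)
E
```

```text
t 12.95 pos [ 5.024e-01 -2.000e-04  2.973e-01] psi 0.971 turn(tool z) 0.79 shift now [-0.2  0.3  2.3] after turn [0.1 0.4 2.3] tilt [ 9.e-04 -1.e-04 -1.e+00] F [0.7 0.2 3.5] open 0.0108
```

>>> apply_moves --series '[[[0, 0, 0], [0, 0, 0.1]], [[0, 0, 0], [0, 0, 0.1]], [[0, 0, 0], [0, 0, 0.1]], [[0, 0, 0], [0, 0, 0.1]], [[0, 0, 0], [0, 0, 0.1]], [[0, 0, 0], [0, 0, 0.1]], [[0, 0, 0], [0, 0, 0.1]], [[0, 0, 0], [0, 0, 0.09]], [[0, 0, 0], [0, 0, 0]], [[0, 0, 0], [0, 0, 0]], [[0, 0, 0], [0, 0, 0]]]'

```text
t: 13.87
tool_pos: [0.5028, -0.001, 0.2973]
orientation: [3.127, 0.283, 0.004]
force: [3.5, -4.9, 0.4]
opening: 0.0113
gripper_force: 20.0
```

>>> apply_moves --series '[[[0, 0, 0], [0, 0, 0]], [[0, 0, 0], [0, 0, 0]], [[0, 0, 0], [0, 0, 0]], [[0, 0, 0], [0, 0, 0]], [[0, 0, 0], [0, 0, 0]], [[0, 0, -15], [0, 0, 0]], [[0, 0, -30], [0, 0, 0]], [[0, 0, -35], [0, 0, 0]], [[0, 0, -30], [0, 0, 0]], [[0, 0, 0], [0, 0, 0]], [[0, 0, 0], [0, 0, 0]], [[0, 0, 0], [0, 0, 0]]]' --claw 0.45

```text
t: 14.87
tool_pos: [0.5021, -0.0001, 0.4062]
orientation: [-3.129, -0.284, 0.001]
force: [-0.7, 0.2, -0.2]
opening: 0.042
gripper_force: 0.0
```

>>> apply_moves --series '[[[0, 0, 0], [0, 0, -0.12]], [[0, 0, 0], [0, 0, -0.12]], [[0, 0, 0], [0, 0, -0.12]], [[0, 0, 0], [0, 0, -0.12]], [[0, 0, 0], [0, 0, -0.12]], [[0, 0, 0], [0, 0, -0.12]], [[0, 0, 0], [0, 0, -0.12]], [[0, 0, 0], [0, 0, -0.12]], [[0, 0, 0], [0, 0, -0.12]], [[0, 0, 0], [0, 0, -0.12]], [[0, 0, 0], [0, 0, 0]], [[0, 0, 0], [0, 0, 0]]]'

```text
t: 15.87
tool_pos: [0.5018, -0.0001, 0.405]
orientation: [-2.424, -1.995, 0.003]
force: [0.4, -0.3, 0.1]
opening: 0.0418
gripper_force: 0.0
```

```bash
python3 - <<'E'
from h import *
go([.6642,-.1058,.295],1.39)
E
```

```text
t 15.87 pos [ 5.018e-01 -1.000e-04  4.050e-01] psi 1.377 turn(tool z) -0.013 shift now [-72.4 180.  109.5] after turn [-74.8 178.7 110. ] tilt [-2.8e-03  3.0e-04 -1.0e+00] F [ 0.4 -0.3  0.1] open 0.0418
```

>>> apply_moves --series '[[[-14.5, 36, 0], [0, 0, 0]], [[-14.5, 36, 0], [0, 0, 0]], [[-14.5, 36, 0], [0, 0, 0]], [[-14.5, 36, 0], [0, 0, 0]], [[-14.5, 36, 0], [0, 0, 0]], [[0, 0, 0], [0, 0, -0.01]], [[0, 0, 0], [0, 0, 0]], [[0, 0, 0], [0, 0, 0]], [[0, 0, 0], [0, 0, 0]]]'

```text
t: 16.62
tool_pos: [0.6646, -0.1046, 0.4072]
orientation: [2.413, 2.011, 0.0]
force: [0.0, -0.0, 0.3]
opening: 0.0418
gripper_force: 0.0
```

```bash
python3 - <<'E'
from h import *
snap('wrist','w7'); reds('w7'); go([.6642,-.1058,.295],1.39)
E
```

```text
red px [314.   52.1] area 183 [0.6809 0.0306]
red px [211.6  95.4] area 143 [0.5966 0.0148]
red px [150.  121.6] area 156 [0.5428 0.0053]
red px [ 62.5 163.6] area 70 [ 0.4592 -0.012 ]
red px [370.9 212. ] area 128 [ 0.7048 -0.0994]
red px [277.4 246.2] area 117 [ 0.6209 -0.1148]
red px [220.  267.3] area 107 [ 0.5666 -0.1248]
red px [136.2 297.1] area 77 [ 0.4824 -0.1394]
t 16.67 pos [ 0.6646 -0.1045  0.4078] psi 1.39 turn(tool z) 0.0 shift now [ -1.4  -0.2 112.8] after turn [-1.400e+00 -1.000e-01  1.128e+02] tilt [ 1.1e-03 -1.0e-04 -1.0e+00] F [-0.2 -0.4  0.3] open 0.0416
```

View pics/w7.png

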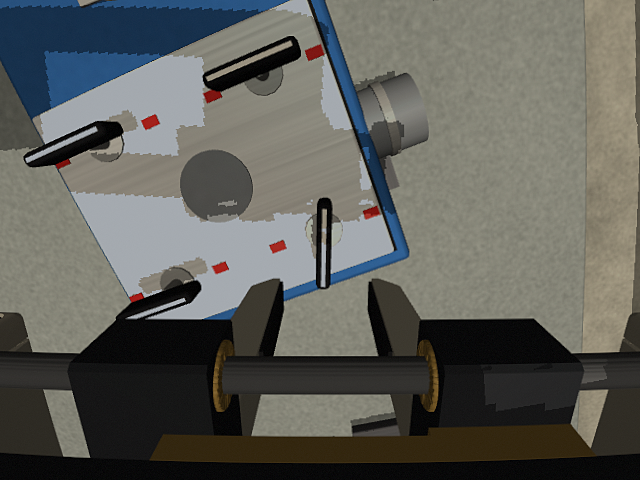

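Wing d stands upright at (324,245), centred between the fingers. Wings a, b and c are parallel to their marks. I go down and grip.

>>> apply_moves --series '[[[-1, 0, 0], [0, 0, 0]], [[0, 0, 30], [0, 0, 0]], [[0, 0, 30], [0, 0, 0]], [[0, 0, 27], [0, 0, 0]], [[0, 0, 15], [0, 0, 0]], [[0, 0, 9], [0, 0, 0]], [[0, 0, 0], [0, 0, 0]], [[0, 0, 0], [0, 0, 0]]]'

```text
t: 17.33
tool_pos: [0.6651, -0.1061, 0.2969]
orientation: [2.411, 2.012, 0.001]
force: [0.7, 0.1, 1.2]
opening: 0.042
gripper_force: 0.0
```

>>> apply_moves --series '[[[0, 0, 0], [0, 0, 0]], [[0, 0, 0], [0, 0, 0]], [[0, 0, 0], [0, 0, 0]], [[0, 0, 0], [0, 0, 0]], [[0, 0, 0], [0, 0, 0]], [[0, 0, 0], [0, 0, 0]], [[0, 0, 0], [0, 0, 0]], [[0, 0, 0], [0, 0, 0]]]' --claw 0

```text
t: 18.0
tool_pos: [0.664, -0.1061, 0.2964]
orientation: [-2.41, -2.011, 0.004]
force: [-12.5, 2.0, 10.1]
opening: 0.0112
gripper_force: 19.9
```

```bash
python3 - <<'E'
from h import *
go([.6642,-.1058,.295],.181)
E
```

```text
t 18.0 pos [ 0.664  -0.1061  0.2964] psi 1.391 turn(tool z) 1.21 shift now [0.4 0.2 1.4] after turn [ 0.3 -0.3  1.4] tilt [-4.1e-03  7.0e-04 -1.0e+00] F [-12.5   2.   10.1] open 0.0112
```

>>> apply_moves --series '[[[0, 0, 0], [0, 0, 0.11]], [[0, 0, 0], [0, 0, 0.11]], [[0, 0, 0], [0, 0, 0.11]], [[0, 0, 0], [0, 0, 0.11]], [[0, 0, 0], [0, 0, 0.11]], [[0, 0, 0], [0, 0, 0.11]], [[0, 0, 0], [0, 0, 0.11]], [[0, 0, 0], [0, 0, 0.11]], [[0, 0, 0], [0, 0, 0.11]], [[0, 0, 0], [0, 0, 0.11]], [[0, 0, 0], [0, 0, 0.11]], [[0, 0, 0], [0, 0, 0]]]'

```text
t: 19.0
tool_pos: [0.6641, -0.1064, 0.2964]
orientation: [-3.129, -0.272, 0.005]
force: [-11.3, 0.7, 9.3]
opening: 0.0109
gripper_force: 20.0
```

>>> apply_moves --series '[[[0, 0, 0], [0, 0, 0]], [[0, 0, 0], [0, 0, 0]], [[0, 0, 0], [0, 0, 0]]]'

```text
t: 19.25
tool_pos: [0.6642, -0.1064, 0.2964]
orientation: [-3.128, -0.283, 0.005]
force: [-10.9, 1.9, 9.1]
opening: 0.0112
gripper_force: 20.0
```

>>> apply_moves --series '[[[0, 0, 0], [0, 0, 0]], [[0, 0, 0], [0, 0, 0]], [[0, 0, 0], [0, 0, 0]], [[0, 0, 0], [0, 0, 0]], [[0, 0, 0], [0, 0, 0]], [[0, 0, -15], [0, 0, 0]], [[0, 0, -30], [0, 0, 0]], [[0, 0, -35], [0, 0, 0]], [[0, 0, -30], [0, 0, 0]], [[0, 0, 0], [0, 0, 0]], [[0, 0, 0], [0, 0, 0]], [[0, 0, 0], [0, 0, 0]]]' --claw 0.45

```text
t: 20.25
tool_pos: [0.665, -0.1063, 0.4052]
orientation: [-3.129, -0.284, 0.0]
force: [-0.7, -1.3, -1.0]
opening: 0.042
gripper_force: 0.0
```

```bash
python3 - <<'E'
from h import *
snap('wrist','w8');snap('scene','s8'); go([.5194,.1295,.285],.181)
im=np.load('pics/s8.npz')['im'][220:370,215:425]; w=np.load('pics/w8.npz')['im']
cv2.imwrite('pics/v8.png',np.hstack([cv2.resize(im,(400,286)),cv2.resize(w,(381,286))]))
E
```

```text
t 20.35 pos [ 0.6647 -0.1062  0.4034] psi 0.181 turn(tool z) -0.0 shift now [-100.2 -257.8  119.1] after turn [-100.5 -258.   118.4] tilt [-3.3e-03  8.0e-04 -1.0e+00] F [-1.2  0.7 -0.3] open 0.042
```

View pics/v8.png

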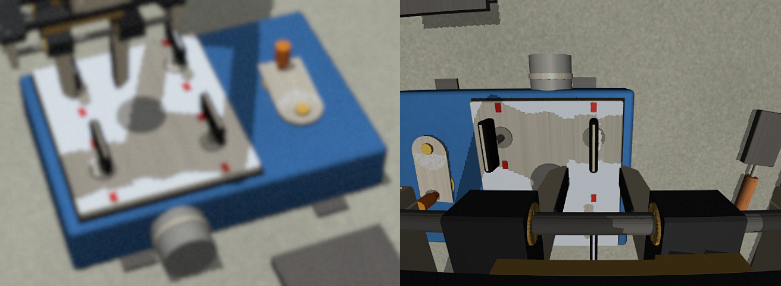

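All four wings line up with their marks in both views. The knob is at about (283,50) in the left panel. I move above it next, with yaw chosen so that joint 6 stays in range through the swing.

>>> apply_moves --series '[[[0, 0, 0], [0, 0, -0.12]], [[0, 0, 0], [0, 0, -0.12]], [[0, 0, 0], [0, 0, -0.12]], [[0, 0, 0], [0, 0, -0.12]], [[0, 0, 0], [0, 0, -0.12]], [[7.9, -33.8, 0], [0, 0, 0]], [[7.9, -33.8, 0], [0, 0, 0]], [[7.9, -33.8, 0], [0, 0, 0]], [[7.9, -33.8, 0], [0, 0, 0]], [[7.9, -33.8, 0], [0, 0, 0]], [[7.9, -33.8, 0], [0, 0, 0]], [[7.9, -33.8, 0], [0, 0, 0]]]' --claw 0.5

```text
t: 21.35
tool_pos: [0.5363, 0.1018, 0.4038]
orientation: [-2.904, -1.195, 0.005]
force: [0.2, 0.2, 0.1]
opening: 0.047
gripper_force: 0.0
```

>>> apply_moves --series '[[[7.9, -33.8, 0], [0, 0, 0]], [[0, 0, 0], [0, 0, 0]], [[0, 0, 0], [0, 0, 0]], [[0, 0, 0], [0, 0, 0]], [[0, 0, 0], [0, 0, 0]]]'

```text
t: 21.77
tool_pos: [0.52, 0.1294, 0.4049]
orientation: [2.906, 1.194, -0.002]
force: [0.3, 0.4, 0.3]
opening: 0.0464
gripper_force: 0.0
```

```bash
python3 - <<'E'
from h import *
snap('wrist','w9'); go([.519,.130,.272],.781)
E
```

```text
t 21.82 pos [0.5201 0.1293 0.4051] psi 0.779 turn(tool z) -0.002 shift now [ -0.2  -1.3 133.1] after turn [ -0.3  -1.3 133.1] tilt [-9.e-04 -4.e-04 -1.e+00] F [ 0.1  0.6 -0.3] open 0.0465
```

View pics/w9.png

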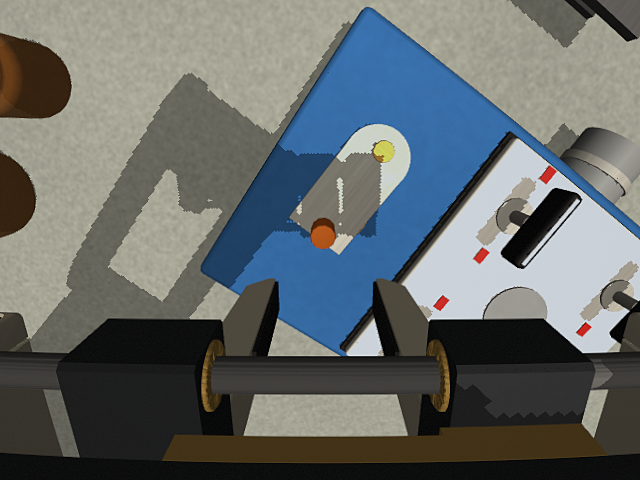

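The knob's top is at (322,236) and the pivot at (384,152).

```bash
python3 - <<'E'
from h import *
k=world('w9',[(322.5,236)],.115)[0];p=world('w9',[(384,152)],.078)[0];d=p-k
print(k,p,np.linalg.norm(d[:2]),np.arctan2(d[1],d[0])); go([*k[:2],.272],.779)
E
```

```text
[0.51885433 0.13070211 0.115     ] [0.59771265 0.13792755 0.078     ] 0.07918864740818295 0.09137049440450265
t 21.82 pos [0.5201 0.1293 0.4051] psi 0.779 turn(tool z) 0.0 shift now [  0.2  -1.9 133.1] after turn [ 1.000e-01 -1.900e+00  1.331e+02] tilt [-9.e-04 -4.e-04 -1.e+00] F [ 0.1  0.6 -0.3] open 0.0465
```

>>> apply_moves --series '[[[0, -2, 0], [0, 0, 0]], [[0, 0, 35], [0, 0, 0]], [[0, 0, 35], [0, 0, 0]], [[0, 0, 30], [0, 0, 0]], [[0, 0, 20], [0, 0, 0]], [[0, 0, 13], [0, 0, 0]], [[0, 0, 0], [0, 0, 0]], [[0, 0, 0], [0, 0, 0]]]'

```text
t: 22.48
tool_pos: [0.5185, 0.1313, 0.2728]
orientation: [-2.905, -1.194, 0.001]
force: [0.0, -0.5, 0.6]
opening: 0.0462
gripper_force: 0.0
```

>>> apply_moves --series '[[[0, 0, 0], [0, 0, 0]], [[0, 0, 0], [0, 0, 0]], [[0, 0, 0], [0, 0, 0]], [[0, 0, 0], [0, 0, 0]], [[0, 0, 0], [0, 0, 0]], [[0, 0, 0], [0, 0, 0]], [[0, 0, 0], [0, 0, 0]]]' --claw 0 --newtons 15

```text
t: 23.07
tool_pos: [0.5186, 0.1317, 0.2737]
orientation: [2.905, 1.195, 0.002]
force: [-0.3, 0.1, 5.0]
opening: 0.0197
gripper_force: 15.0
```

Opening is 19.7 mm on a 20 mm knob, so the grip is good. I swing the flap about its pivot.

>>> apply_moves --series '[[[5.1, -6.1, 0], [0, 0, 0.1]], [[5.1, -6.1, 0], [0, 0, 0.1]], [[5.1, -6.1, 0], [0, 0, 0.1]], [[5.1, -6.1, 0], [0, 0, 0.1]], [[5.1, -6.1, 0], [0, 0, 0.1]], [[5.1, -6.1, 0], [0, 0, 0.1]], [[0, 0, 0], [0, 0, 0]], [[0, 0, 0], [0, 0, 0]]]'

```text
t: 23.73
tool_pos: [0.5274, 0.1779, 0.2737]
orientation: [3.128, 0.283, 0.007]
force: [7.3, -2.6, 0.6]
opening: 0.0199
gripper_force: 15.0
```

>>> apply_moves --series '[[[5.1, -6.1, 0], [0, 0, 0.1]], [[5.1, -6.1, 0], [0, 0, 0.1]], [[5.1, -6.1, 0], [0, 0, 0.1]], [[5.1, -6.1, 0], [0, 0, 0.1]], [[5.1, -6.1, 0], [0, 0, 0.1]], [[5.1, -6.1, 0], [0, 0, 0.1]], [[5.1, -6.1, 0], [0, 0, 0.1]], [[0, 0, 0], [0, 0, 0]], [[0, 0, 0], [0, 0, 0]], [[0, 0, 0], [0, 0, 0]]]'

```text
t: 24.57
tool_pos: [0.5673, 0.2139, 0.2737]
orientation: [3.034, -0.807, 0.007]
force: [6.6, -8.4, 2.0]
opening: 0.0196
gripper_force: 15.0
```

```bash
python3 - <<'E'
from h import *
s,m,p=psi(); print(s['tool_pos'],p,s['q'].round(2),s['force'],s['opening'])
for P in [(.5977,.1379),(.5974,.1412),(.5954,.143)]:
    d=np.array(P)-s['tool_pos'][:2]; print(np.linalg.norm(d),.181-np.arctan2(d[1],d[0]))
E
```

```text
[0.56726943 0.21386594 0.2736853 ] -0.5200717457992213 [ 0.28  0.24  1.61 -0.    1.29  2.37] [ 6.572367   -8.42789369  1.98514634] 0.01957920612919123
0.08183424313448513 1.3707885131155375
0.07866504825719081 1.358729010484439
0.07624506644922593 1.3739179163087454
```

The flap is at about 1.36 rad. I release it and lift straight up.

>>> apply_moves --series '[[[0, 0, 0], [0, 0, 0]], [[0, 0, 0], [0, 0, 0]], [[0, 0, 0], [0, 0, 0]], [[0, 0, 0], [0, 0, 0]], [[0, 0, 0], [0, 0, 0]], [[0, 0, 0], [0, 0, 0]], [[0, 0, -15], [0, 0, 0]], [[0, 0, -30], [0, 0, 0]], [[0, 0, -35], [0, 0, 0]], [[0, 0, -35], [0, 0, 0]], [[0, 0, -35], [0, 0, 0]], [[0, 0, 0], [0, 0, 0]]]' --claw 0.5

```text
t: 25.57
tool_pos: [0.5669, 0.216, 0.4322]
orientation: [-3.03, 0.804, -0.017]
force: [0.7, -0.5, 2.1]
opening: 0.0467
gripper_force: 0.0
```

>>> apply_moves --series '[[[-30, 0, 0], [0, 0, 0]], [[-30, 0, 0], [0, 0, 0]], [[-30, 0, 0], [0, 0, 0]], [[-30, 0, 0], [0, 0, 0]], [[0, 0, 0], [0, 0, 0]], [[0, 0, 0], [0, 0, 0]], [[0, 0, 0], [0, 0, 0]], [[0, 0, 0], [0, 0, 0]], [[0, 0, 0], [0, 0, 0]]]'

```text
t: 26.32
tool_pos: [0.4623, 0.2744, 0.4225]
orientation: [3.036, -0.808, -0.0]
force: [0.4, -0.0, 0.7]
opening: 0.0469
gripper_force: 0.0
```

```bash
python3 - <<'E'
from h import *
snap('wrist','w10');snap('scene','s10'); s=robot.read_state(); print(s['t'],s['tool_pos'],s['force'],s['opening'])
im=np.load('pics/s10.npz')['im'][215:365,215:425]; w=np.load('pics/w10.npz')['im']
cv2.imwrite('pics/v10.png',np.hstack([cv2.resize(im,(420,300)),cv2.resize(w,(380,300))]))
E
```

```text
26.4167 [0.46221471 0.27447867 0.42252203] [-0.3486999   0.21660613 -0.24847776] 0.046648840026832034
```

View pics/v10.png

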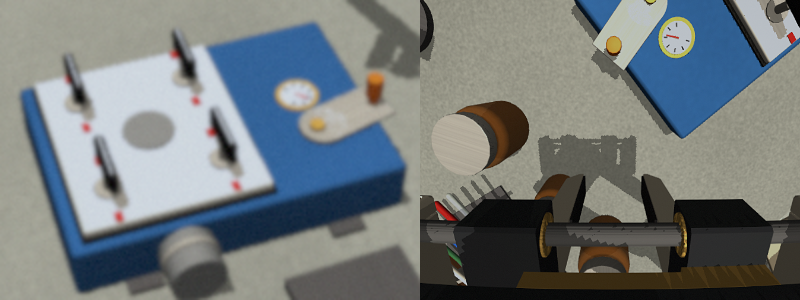

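The gauge dial at (297,95) is fully clear of the flap, all four wings line up with their marks, and the gripper is clear. I hand in.

```bash
python3 -c "
from plant import robot
print(robot.close_job())"
```

```text
the job is handed in; nothing more can be done
None
```

I tightened the four wing screws to their marks in the order a, c, b, d, swung the flap to about 1.36 rad so the gauge window is fully uncovered, let go, kept the arm clear of the jar, paperweight and paddle, and handed the job in at about 26 s; no verdict came back.

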